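# File a binder in the desk rack and close up the end stop

## Task

File the taller of the two volumes standing on the desk, the small ring binder, in the book rack: set it down upright and square on the rack's base, centred front to back, between the binder already filed there and the sliding end stop, and let go of it without dropping it. Then push the end stop up until both binders stand snug against the rack's fixed wall. Leave the shorter book standing where it is.

Things in the scene. Friction and masses are not known exactly. Their poses are not given: they have to be found in the camera images.
- rack: Grey steel rack fixed on the desk (mm): base 150 deep (x), 310 long (y), its top 10 above the desk. Origin: underside, mid depth, at the foot of the fixed wall's inner face (wall on the -y side, top 145 above the desk); +y runs from the wall to the end stop, z up. A loose binder just like the one to file already stands near the wall (y 0 to about 44 at the start, top 150 above the desk)
- endstop (a joint): Aluminium stop sliding on the rack; value q (m) = clear width, wall face to stop face: 0.165-0.20 at the start, 0.072 with two binders and no gap. 3 N friction; stays put, cannot tip. In the rack's frame (mm): face plate y = q to q+10, x +-65, top 126 above the desk; low foot, top 19; upright push tab y = q+60 to q+72, x +-35, top 96 above the desk: push its outer side, or pinch it
- binder: The ring binder to file: dark grey, 36 mm thick (its y), 125 mm deep (its x), 140 mm tall, 0.25 to 0.5 kg, spine with a finger hole on its -x side. Stands upright on the desk. Origin at the centre of its underside, z up.
- manual: A shorter dark grey book that stays where it is: 28 mm thick (its y), 110 mm deep (its x), 100 mm tall, standing upright on the desk. It and the binder swap places from one start to another. Origin at the centre of its underside, z up.
Mind the look-alikes: they are no part of the job. What is shaped like the binder but brown, green or orange is not meant.

How it is judged:
On the way, in this order (a step that is already met when the one before it is completed fails the run):
1. the binder stands released and upright on the rack's base, between the filed binder and the end stop (x of binder in the frame of rack between -0.025 and 0.025 m and y of binder in the frame of rack between 0.046 and 0.185 m and z of binder in the frame of rack between 0.004 and 0.018 m and angle between binder's own z axis and vertical below 0.175 rad and angle between the x axis of binder and the x axis of rack, either way round below 0.35 rad and contact force between the fingers and binder below 0.3 N), for 0.2 s.
2. the end stop is pushed up, closing the row to within 12 mm (value of joint endstop below 0.084 m), for 0.2 s.
At the end, for the whole second after the job is handed in: The binder is at rest, released, on the rack's base, upright and square within 10 degrees, within 25 mm of centred front to back, next to the filed binder (centre 46 to 70 mm from the wall), and the end stop's clear width is under 84 mm (two binders are 72 mm) (x of binder in the frame of rack between -0.025 and 0.025 m and y of binder in the frame of rack between 0.046 and 0.07 m and z of binder in the frame of rack between 0.004 and 0.018 m and angle between binder's own z axis and vertical below 0.175 rad and angle between the x axis of binder and the x axis of rack, either way round below 0.175 rad and value of joint endstop below 0.084 m and contact force between the fingers and binder below 0.3 N and linear speed of binder below 0.02 m/s); the robot touches nothing.
It fails at once if the shorter book is moved more than 30 mm or tipped over (distance of manual from where it was at the start of the episode above 0.03 m or angle between manual's own z axis and vertical above 0.35 rad).
It fails at once if the binder is dropped: let go with its underside more than 40 mm above the desk (30 mm above the rack's base) (height (world z) of binder above 0.04 m and angle between binder's own z axis and vertical below 0.35 rad and contact force between the fingers and binder below 0.3 N).
It also fails if it takes over 53 s, if anything falls off the work surface, if the arm or the gripper's body presses on something with over 40 N, if the wrist force passes 120 N, or if a joint passes its speed limit or range.

## Robot

A 7-joint arm with a two-finger parallel gripper is mounted at the origin on the work surface. World frame = base frame: x ahead of the robot, y to its left, z up, the work surface at z = 0. Lengths are in m, angles in rad, forces in N, time in s.
With the tool pointing down it reaches from about 0.4 to 0.85 m from the base axis. Payload 4.5 kg.
Tool frame: the origin (TCP) lies at the very end of the fingers, on their centre line; the grasp point (between the pads) lies 19 mm behind it; z points along the fingers, y is the line along which they close (so a half turn about z gives the same grasp; the last joint's range is limited). The gripper opens to 88 mm and grips with 3 to 60 N. Pads are 18 mm wide; open, the fingers measure 123 mm over their backs; the gripper's body (75 mm by 187 mm) begins 45 mm behind the grasp point.
Start: joints at [1.137, 0.689, -0.195, 1.565, 0.157, 0.902, -0.215], TCP at [0.282, -0.558, 0.239] pointing down, gripper open.
Joint ranges: [-3.01, 3.01], [-0.46, 2.08], [-1.47, 1.51], [0.13, 2.56], [-1, 4.14], [0.04, 2.09], [-2.66, 2.66]. Speed limits (rad/s): [2.57, 2.57, 3.14, 3.14, 3.14, 3.14, 3.14].

## Interface

Orientations are given as a unit quaternion [x, y, z, w].
In Python, from plant import r gives the robot as it stands. The module is installed in compiled form; this text tells all that it offers.
- The arm moves only by the tool step_arm, never from a script. Its argument "increments" is a list of rows, each a list of 2 entries, a list of its own where there are three numbers: the shift along the world's x, y, z in cm, then the turn, a rotation vector about the world's x, y, z in degrees. A call has exactly 10 rows; each row shifts and turns the commanded pose from where the row before left it; what a row does not reach is not made up. A row lasts 1/10 s, in which the tool goes at most 50 mm and 8.59 degrees, less where a joint would pass 70% of its speed; a pose out of reach is approached as far as the arm can. A call is refused whole if a number of a shift passes 5 or a number of a turn 8.59, either way. A call with a gripper value outside its range is refused whole. "fingers" is the opening, from 0 (shut) to 1 (fully open), set as the call begins (left out, the last holds). The fingers move at their own pace and stop on an object; "grip_force" is the grip in N (left out, the last holds). Time passes only in rows, so rows that do not move let the fingers close, or fill a call up. It gives the time, the measured TCP pose, the force, the opening and the grip force at its end, in the units of the state.
- r.get_state(): the state, without advancing time (a new reading comes with each control period).
- r.snapshot(name): name is "scene" or "top"; returns (picture, depth): 384x512x3 uint8, red, green, blue; 384x512 float32, m along the optical axis (not along the pixel's ray), 0 where there is no reading.
- r.calibration(name): a dict with "fov_y" (degrees; the focal length in pixels is half the picture's height over the tangent of half this angle, whatever the lens; pixels are square), "cx", "cy" (the principal point, pixels), "R" (3x3) and "t" (3): a world point X has camera coordinates R X + t. Camera axes: x right, y down, z forward; pixel columns grow to the right and rows downward; lengths in m; the calibration is good to about 2 mm. A picture is of the moment at which its call begins. calibration takes no time and is no camera call.
- r.finish_job(): hands the job in; it is judged then, once.
The state is a dict: "clock": time; "q": joint angles; "qd": joint speeds; "joint_torque": joint torques, N m; "tool_pos": TCP position; "eef_rot": TCP orientation; "contact_force": force on the tool from outside, world axes, zero at the start; "moment": the same for the moment, N m; "opening": opening from 0.0 (shut) to 1.0 (fully open); "finger_force": force on a finger pad.
Only numpy, scipy, OpenCV 4.12 (cv2) and the standard library are available. Lean on these libraries where they do the work, as an engineer would, in place of code of your own. Each camera call takes 0.05 s, during which the arm holds its last target. There are 200 camera calls.

## Working session

There is one attempt and no reset: what is moved stays moved. The work goes in short steps, Python scripts to look and compute and a tool call to move; the robot and the scene stay as the last step left them, time stands still between calls to the robot, and variables do not carry over. Pictures are saved under pics/ and viewed, at most 10 in all, crops included, and the job is handed in when it is done.

Besides the shell and the picture viewer there is one more tool, called after "Call:" as name(argument=value, ...) on one line, values as JSON. step_arm: Moves the arm, as the interface text tells. Its arguments: {"type":"object","properties":{"increments":{"type":"array","items":{"type":"array"}},"fingers":{"type":"number"},"grip_force":{"type":"number"}},"required":["increments"]}

```bash
mkdir -p pics; cat > h.py <<'E'
import numpy as np, cv2
from plant import r
def snap(n):
    p,d=r.snapshot(n); return p,d
def pts(n,d):
    c=r.calibration(n); f=192/np.tan(np.radians(c["fov_y"])/2)
    R=np.array(c["R"]);t=np.array(c["t"])
    v,u=np.mgrid[:384,:512]
    P=np.stack([(u-c["cx"])/f*d,(v-c["cy"])/f*d,d],-1)
    return (P-t)@R
E
python3 - <<'E'
from h import *
for n in("scene","top"):
    p,d=snap(n); cv2.imwrite(f"pics/{n}0.png",cv2.cvtColor(p,cv2.COLOR_RGB2BGR)); np.savez(f"{n}0.npz",p=p,d=d,P=pts(n,d))
    c=r.calibration(n); print(c["fov_y"],-np.array(c["R"]).T@c["t"], (d==0).mean())
print(r.get_state())
E
```

```text
52.233738411809384 [ 1.31941809 -0.24135162  0.91336584] 0.0038553873697916665
52.69671038821035 [0.46632377 0.0848228  1.27486439] 0.004114786783854167
{'clock': 0.1, 'q': array([ 1.13679985,  0.68988759, -0.19455179,  1.56621976,  0.15732836,
        0.90247788, -0.21512699]), 'qd': array([ 0.00010941, -0.00186979, -0.00013663, -0.00328301, -0.00031469,
        0.00105207, -0.00103913]), 'joint_torque': array([-3.70058580e-03, -5.28494167e+01, -1.27164289e+00, -1.53839064e+01,
       -5.26566524e-02,  1.95486500e-03,  1.24661736e-05]), 'tool_pos': array([ 0.2815496 , -0.55737633,  0.23800425]), 'eef_rot': array([ 9.72759675e-01,  2.31814530e-01, -2.41034502e-04, -7.61215463e-04]), 'contact_force': array([ 0.9197767 ,  0.32914559, -0.29762349]), 'moment': array([ 0.00818503, -0.0013123 , -0.01289301]), 'finger_force': 0.0, 'opening': 1.0007189288759495}
```

View pics/scene0.png

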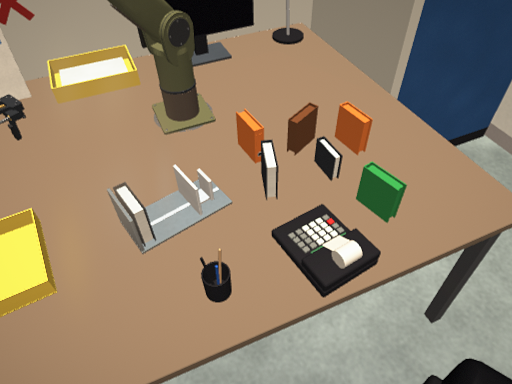

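View pics/top0.png

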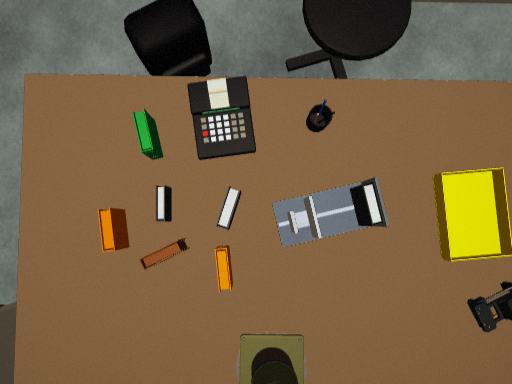

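The binder to file is at top-view (229,207), with a white page block and dark covers. The manual is at (163,203). The rack spans (275–385, 180–245), with the filed binder and wall at its right end and the stop at (312,215). An orange decoy stands near the binder at (223,268).

```bash
python3 - <<'E'
from h import *
Z=np.load("top0.npz");P=Z["P"];p=Z["p"].astype(int)
def rect(m,nm):
    q=P[m][:,:2]; 
    c,s,a=cv2.minAreaRect((q*1000).astype(np.float32)); print(nm,len(q),np.round(c,1),np.round(s,1),round(a,1),"z",np.round(np.percentile(P[m][:,2],[5,50,95]),4))
    # end points pca
v,u=np.mgrid[:384,:512]
def box(u0,u1,v0,v1): return (u>=u0)&(u<=u1)&(v>=v0)&(v<=v1)
z=P[...,2]
rect(box(205,250,180,235)&(z>.125),"binder")
rect(box(145,185,175,230)&(z>.085),"manual")
rect(box(205,240,238,300)&(z>.05),"orange")
rect(box(265,395,170,250)&(z>.005)&(z<.016),"base")
rect(box(265,395,170,250)&(z>.135)&(z<.1475)&(u>355),"wall")
rect(box(265,395,170,250)&(z>.1475)&(u>340),"filed")
rect(box(265,335,170,250)&(z>.116),"stop")
rect(box(265,335,170,250)&(z>.085)&(z<.105)&(u<305),"tab")
rect(box(130,195,230,275)&(z>.05),"brown")
E
```

```text
binder 482 [499.3 118.6] [ 84.3 124. ] 72.4 z [0.1315 0.1361 0.1439]
manual 346 [520.  223.5] [277.5 107.1] 90.0 z [0.0896 0.0961 0.1033]
orange 609 [368.9 144.5] [ 74.7 216. ] 77.6 z [0.081  0.135  0.1428]
base 3223 [ 507.2 -185.9] [262.6 424.5] 0.7 z [0.0057 0.0107 0.0147]
wall 584 [ 524.7 -288. ] [148.6  52.3] 14.0 z [0.1377 0.1442 0.1469]
filed 220 [ 474.6 -119.5] [135.  398.7] 15.2 z [0.1477 0.1501 1.2749]
stop 183 [499.5 -36.4] [223.9 114.4] 78.3 z [0.1209 0.1267 1.2749]
tab 95 [468.3 -57.3] [68.7 12.1] 13.4 z [0.0907 0.096  0.1   ]
brown 574 [411.3 242.5] [ 38.2 331.7] 25.8 z [0.0831 0.1355 0.1436]
```

```bash
cat >> h.py <<'E'
def cast(n,uv,h):
    c=r.calibration(n); f=192/np.tan(np.radians(c["fov_y"])/2)
    R=np.array(c["R"]);o=-R.T@np.array(c["t"])
    uv=np.asarray(uv,float)
    D=np.stack([(uv[:,0]-c["cx"])/f,(uv[:,1]-c["cy"])/f,np.ones(len(uv))],-1)@R
    return (o+D*((h-o[2])/D[:,2])[:,None])[:,:2]
def rect(n,m,h,nm,k=3):
    m=m.astype(np.uint8)
    L,lab,st,_=cv2.connectedComponentsWithStats(m)
    i=1+st[1:,4].argmax(); vv,uu=np.nonzero(lab==i)
    x=np.concatenate([cast(n,np.c_[uu+a,vv+b],h) for a in(-.4,.4) for b in(-.4,.4)])*1000
    c,s,a=cv2.minAreaRect(x.astype(np.float32))
    print(nm,len(uu),"rect",np.round(c,1),np.round(s,1),round(a,1),"mean",np.round(x.mean(0),1))
    w,V=np.linalg.eigh(np.cov(x.T)); d=V[:,1]; d=d*np.sign(d[0]); print("   long axis deg",round(np.degrees(np.arctan2(d[1],d[0])),1),"sizes",np.round(np.sqrt(12*w),1))
    return c
E
cat > m.py <<'E'
from h import *
import sys
p,d=snap("top");P=pts("top",d);p=p.astype(int)
v,u=np.mgrid[:384,:512]
z=np.where(d>0,P[...,2],0)
def box(u0,u1,v0,v1): return (u>=u0)&(u<=u1)&(v>=v0)&(v<=v1)
br=p.min(-1)
print("pages bright", np.percentile(br[box(205,250,180,235)],[50,99]))
rect("top",box(205,250,180,235)&(z>.12)&(z<.16),.14,"binder")
rect("top",box(205,250,180,235)&(br>150),.137,"binder pages")
rect("top",box(145,185,175,230)&(z>.085)&(z<.12),.10,"manual")
rect("top",box(205,240,238,300)&(z>.12)&(z<.16),.14,"orange")
rect("top",box(265,395,170,250)&(z>.12)&(z<.16)&(u>335),.15,"wall+filed")
rect("top",box(340,395,170,250)&(br>150)&(z>.12),.147,"filed pages")
rect("top",box(265,335,170,250)&(z>.11)&(z<.14),.126,"stop")
rect("top",box(265,320,170,250)&(z>.08)&(z<.105)&(u<303),.096,"tab")
rect("top",box(265,400,170,250)&(z>.004)&(z<.2),.010,"rackall")
E
python3 m.py
python3 - <<'E'
import numpy as np,cv2
p=np.load("top0.npz")["p"][165:310,195:400]
cv2.imwrite("pics/crop0.png",cv2.cvtColor(cv2.resize(p,(800,566),interpolation=cv2.INTER_CUBIC),cv2.COLOR_RGB2BGR))
E
```

```text
pages bright [ 67. 222.]
binder 479 rect [506.5 141.3] [ 39.9 127. ] 73.0 mean [505.6 141.7]
   long axis deg -17.0 sizes [ 37.1 118.6]
binder pages 323 rect [508.  140.7] [ 27.2 113.5] 72.4 mean [507.8 140.7]
   long axis deg -17.5 sizes [ 25.3 111.2]
manual 341 rect [519.7 347.2] [108.8  29.7] 1.2 mean [518.7 347.1]
   long axis deg 1.3 sizes [ 30.8 104.5]
orange 511 rect [327.3 153.6] [129.1  39.7] 6.8 mean [328.9 153.8]
   long axis deg 7.0 sizes [ 37.5 120.5]
wall+filed 871 rect [ 524.1 -282.6] [150.9  61.2] 14.1 mean [ 524.  -284.4]
   long axis deg 13.8 sizes [ 59.5 131.3]
filed pages 317 rect [ 523.8 -280.4] [111.8  27.8] 14.2 mean [ 523.8 -280. ]
   long axis deg 14.1 sizes [ 25.4 109.1]
stop 178 rect [ 482.9 -114.7] [129.9  16. ] 14.0 mean [ 482.1 -115.3]
   long axis deg 13.9 sizes [ 13.1 128.8]
tab 98 rect [468.1 -56.4] [71.4 16.3] 14.6 mean [468.  -56.6]
   long axis deg 13.5 sizes [13.9 68.7]
rackall 5080 rect [ 502.6 -186.2] [175.9 367.6] 12.9 mean [ 500.  -187.3]
   long axis deg -76.3 sizes [153.2 360.5]
```

View pics/crop0.png

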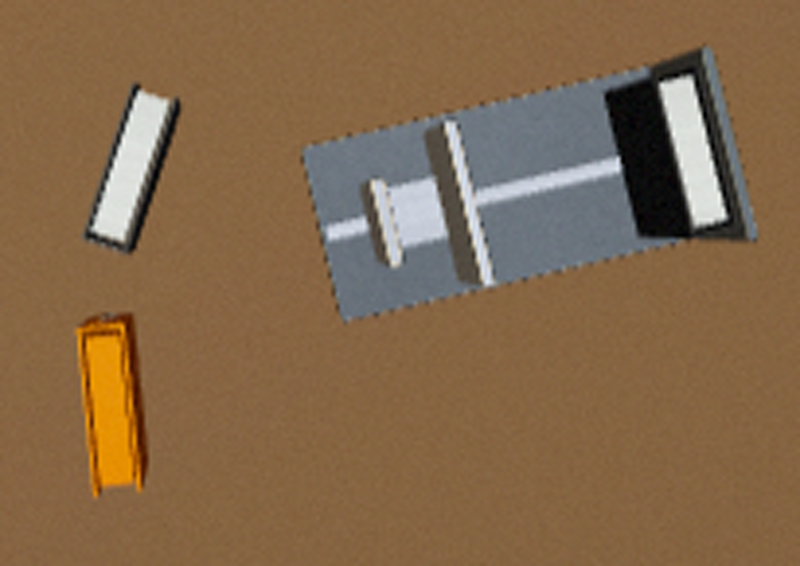

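The crop confirms the binder's pose. The rack's axis is yawed 14°, and there is about 147 mm free between the filed binder and the stop. I'll move over the binder now.

Call:
step_arm(increments=[[[1.1, 3.5, 0.8], [0, 0, -2.2]], [[1.1, 3.5, 0.8], [0, 0, -2.2]], [[1.1, 3.5, 0.8], [0, 0, -2.2]], [[1.1, 3.5, 0.8], [0, 0, -2.2]], [[1.1, 3.5, 0.8], [0, 0, -2.2]], [[1.1, 3.5, 0.8], [0, 0, -2.2]], [[1.1, 3.5, 0.8], [0, 0, -2.2]], [[1.1, 3.5, 0.8], [0, 0, -2.2]], [[1.1, 3.5, 0], [0, 0, -2.2]], [[1.1, 3.5, 0], [0, 0, -2.2]]], fingers=1)

```text
clock: 1.15
tool_pos: [0.3921, -0.2064, 0.303]
eef_rot: [0.999, 0.041, 0.0, 0.0]
contact_force: [0.8, 0.3, -0.0]
opening: 0.996
finger_force: 0.0
```

Call:
step_arm(increments=[[[1.1, 3.5, 0], [0, 0, -2.2]], [[1.1, 3.5, 0], [0, 0, -2.2]], [[1.1, 3.5, 0], [0, 0, -2.2]], [[1.1, 3.5, 0], [0, 0, -2.2]], [[1.1, 3.5, 0], [0, 0, -2.2]], [[1.1, 3.5, 0], [0, 0, -2.2]], [[1.1, 3.5, 0], [0, 0, -2.2]], [[1.1, 3.5, 0], [0, 0, -2.2]], [[1.1, 3.5, 0], [0, 0, -2.2]], [[0, 0, 0], [0, 0, 0]]])

```text
clock: 2.15
tool_pos: [0.4916, 0.1135, 0.3025]
eef_rot: [0.992, -0.126, 0.0, -0.002]
contact_force: [0.2, -0.1, -0.5]
opening: 1.003
finger_force: 0.0
```

Call:
step_arm(increments=[[[0.5, 0.9, -1], [0, 0, -0.8]], [[0.5, 0.9, -2], [0, 0, -0.8]], [[0.5, 0.95, -3], [0, 0, -0.8]], [[0, 0, -3], [0, 0, 0]], [[0, 0, -3], [0, 0, 0]], [[0, 0, -3], [0, 0, 0]], [[0, 0, -2], [0, 0, 0]], [[0, 0, -2], [0, 0, 0]], [[0, 0, -1.2], [0, 0, 0]], [[0, 0, 0], [0, 0, 0]]])

```text
clock: 3.15
tool_pos: [0.5047, 0.1334, 0.0991]
eef_rot: [0.988, -0.152, -0.002, 0.001]
contact_force: [0.1, 0.3, -0.0]
opening: 1.001
finger_force: 0.0
```

```bash
python3 - <<'E'
from h import *
p,d=snap("scene"); cv2.imwrite("pics/s1.png",cv2.cvtColor(cv2.resize(p[90:260,170:400],(690,510)),cv2.COLOR_RGB2BGR))
print(r.get_state()["tool_pos"],r.get_state()["q"])
E
```

```text
[0.50543472 0.13380645 0.10017372] [-0.33105692  0.77922577 -0.02679097  1.98925796  0.0524839   0.37554695
 -2.27452916]
```

View pics/s1.png

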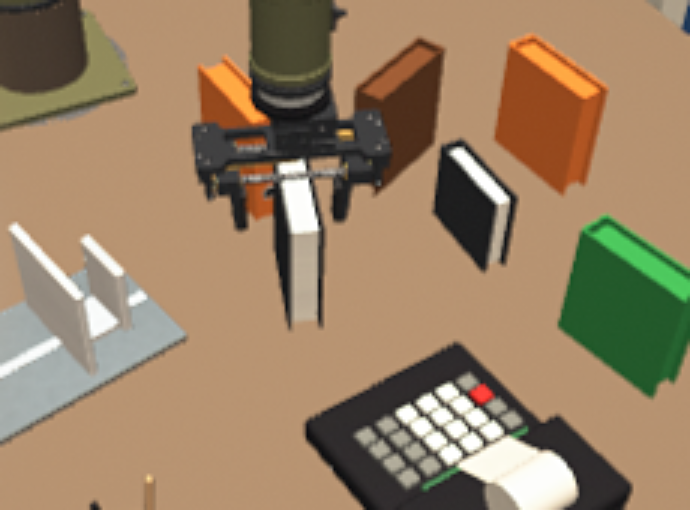

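The gripper straddles the binder with the fingers clear of it on both sides and the manual untouched. I'll correct y by 8 mm and close.

Call:
step_arm(increments=[[[0.1, 0.4, 0], [0, 0, 0]], [[0, 0.35, 0], [0, 0, 0]], [[0, 0, 0], [0, 0, 0]], [[0, 0, 0], [0, 0, 0]], [[0, 0, 0], [0, 0, 0]], [[0, 0, 0], [0, 0, 0]], [[0, 0, 0], [0, 0, 0]], [[0, 0, 0], [0, 0, 0]], [[0, 0, 0], [0, 0, 0]], [[0, 0, 0], [0, 0, 0]]])

```text
clock: 4.2
tool_pos: [0.5068, 0.1421, 0.1007]
eef_rot: [0.988, -0.151, -0.0, 0.0]
contact_force: [0.7, -0.2, 0.0]
opening: 1.005
finger_force: 0.0
```

Call:
step_arm(increments=[[[0, 0, 0], [0, 0, 0]], [[0, 0, 0], [0, 0, 0]], [[0, 0, 0], [0, 0, 0]], [[0, 0, 0], [0, 0, 0]], [[0, 0, 0], [0, 0, 0]], [[0, 0, 0], [0, 0, 0]], [[0, 0, 0], [0, 0, 0]], [[0, 0, 0], [0, 0, 0]], [[0, 0, 0], [0, 0, 0]], [[0, 0, 0], [0, 0, 0]]], fingers=0, grip_force=35)

```text
clock: 5.2
tool_pos: [0.5068, 0.142, 0.1007]
eef_rot: [0.988, -0.151, -0.0, 0.0]
contact_force: [-0.2, -0.9, 0.5]
opening: 0.405
finger_force: 35.0
```

Call:
step_arm(increments=[[[0, 0, 0.5], [0, 0, 0]], [[0, 0, 1], [0, 0, 0]], [[0, 0, 1.5], [0, 0, 0]], [[0, 0, 2], [0, 0, 0]], [[0, 0, 2.5], [0, 0, 0]], [[0, 0, 2.5], [0, 0, 0]], [[0, 0, 2.5], [0, 0, 0]], [[0, 0, 2], [0, 0, 0]], [[0, 0, 1], [0, 0, 0]], [[0, 0, 0.5], [0, 0, 0]]])

```text
clock: 6.2
tool_pos: [0.5069, 0.1422, 0.2618]
eef_rot: [0.988, -0.151, 0.001, -0.0]
contact_force: [-0.3, 0.1, -2.8]
opening: 0.402
finger_force: 35.0
```

Call:
step_arm(increments=[[[0, -0.8, 0], [0, 0, 1]], [[0, -1.5, 0], [0, 0, 1.5]], [[0, -2, 0], [0, 0, 2]], [[0, -2, 0], [0, 0, 2]], [[0, -2, 0], [0, 0, 2]], [[0, -2, 0], [0, 0, 2]], [[0, -2, 0], [0, 0, 2]], [[0, -2, 0], [0, 0, 2]], [[0, -2, 0], [0, 0, 2]], [[0, -2, 0], [0, 0, 2]]])

```text
clock: 7.2
tool_pos: [0.5057, -0.0425, 0.2595]
eef_rot: [1.0, 0.01, -0.002, 0.0]
contact_force: [0.7, 0.5, -3.7]
opening: 0.408
finger_force: 35.0
```

Call:
step_arm(increments=[[[0, -2, 0], [0, 0, 2]], [[0, -2, 0], [0, 0, 2]], [[0, -2, 0], [0, 0, 2]], [[0, -2, 0], [0, 0, 2]], [[0, -2, 0], [0, 0, 2]], [[0, -2, 0], [0, 0, 2]], [[0, -1.5, 0], [0, 0, 1]], [[0, -1, 0], [0, 0, 0]], [[0, 0, 0], [0, 0, 0]], [[0, 0, 0], [0, 0, 0]]])

```text
clock: 8.2
tool_pos: [0.5065, -0.1852, 0.2602]
eef_rot: [0.992, 0.123, -0.0, -0.001]
contact_force: [0.1, 0.6, -2.3]
opening: 0.406
finger_force: 35.0
```

```bash
python3 - <<'E'
from h import *
s=r.get_state(); print(s["tool_pos"],s["eef_rot"],s["opening"],s["finger_force"])
for n,c in(("scene",(90,270,60,300)),("top",(160,260,230,400))):
    p,d=snap(n); np.savez(n+"2.npz",p=p,d=d,P=pts(n,d))
    q=p[c[0]:c[1],c[2]:c[3]]; cv2.imwrite(f"pics/{n}2.png",cv2.cvtColor(cv2.resize(q,None,fx=3,fy=3),cv2.COLOR_RGB2BGR))
E
```

```text
[ 0.50650445 -0.18522649  0.26020776] [ 9.92426335e-01  1.22839265e-01 -4.48308022e-04 -5.33095940e-04] 0.40582286991631056 34.975432245992124
```

View pics/scene2.png

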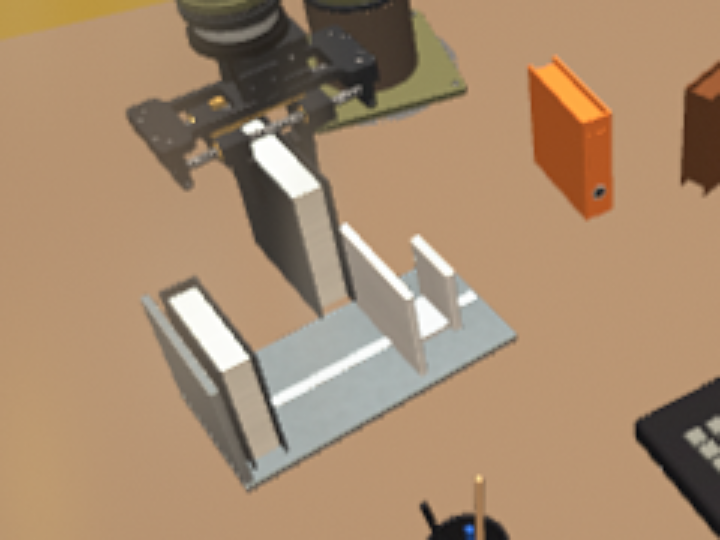

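The binder is held upright and square above the gap, between the filed binder and the stop. I'll shift it 11 mm toward the wall and lower it.

Call:
step_arm(increments=[[[-0.2, -0.6, -0.5], [0, 0, 0]], [[-0.2, -0.5, -1], [0, 0, 0]], [[0, 0, -2], [0, 0, 0]], [[0, 0, -2], [0, 0, 0]], [[0, 0, -2], [0, 0, 0]], [[0, 0, -2], [0, 0, 0]], [[0, 0, -1.5], [0, 0, 0]], [[0, 0, -1], [0, 0, 0]], [[0, 0, 0], [0, 0, 0]], [[0, 0, 0], [0, 0, 0]]])

```text
clock: 9.3
tool_pos: [0.503, -0.197, 0.1408]
eef_rot: [0.992, 0.123, 0.0, 0.0]
contact_force: [0.2, 0.5, -3.0]
opening: 0.406
finger_force: 35.0
```

Call:
step_arm(increments=[[[0, 0, -0.5], [0, 0, 0]], [[0, 0, -0.5], [0, 0, 0]], [[0, 0, -0.5], [0, 0, 0]], [[0, 0, -0.5], [0, 0, 0]], [[0, 0, -0.4], [0, 0, 0]], [[0, 0, -0.2], [0, 0, 0]], [[0, 0, -0.1], [0, 0, 0]], [[0, 0, -0.1], [0, 0, 0]], [[0, 0, 0], [0, 0, 0]], [[0, 0, 0], [0, 0, 0]]])

```text
clock: 10.3
tool_pos: [0.503, -0.1969, 0.1129]
eef_rot: [0.992, 0.123, 0.0, 0.0]
contact_force: [1.0, -0.3, -2.8]
opening: 0.405
finger_force: 35.0
```

Call:
step_arm(increments=[[[0, 0, -0.1], [0, 0, 0]], [[0, 0, 0], [0, 0, 0]], [[0, 0, -0.1], [0, 0, 0]], [[0, 0, 0], [0, 0, 0]], [[0, 0, -0.05], [0, 0, 0]], [[0, 0, 0], [0, 0, 0]], [[0, 0, 0], [0, 0, 0]], [[0, 0, 0], [0, 0, 0]], [[0, 0, 0], [0, 0, 0]], [[0, 0, 0], [0, 0, 0]]])

```text
clock: 11.3
tool_pos: [0.503, -0.197, 0.1107]
eef_rot: [0.992, 0.123, 0.0, 0.0]
contact_force: [-1.4, 0.5, 5.4]
opening: 0.404
finger_force: 35.0
```

The force flipped sign, so the binder is seated. I'll open partly.

Call:
step_arm(increments=[[[0, 0, 0], [0, 0, 0]], [[0, 0, 0], [0, 0, 0]], [[0, 0, 0], [0, 0, 0]], [[0, 0, 0], [0, 0, 0]], [[0, 0, 0], [0, 0, 0]], [[0, 0, 0], [0, 0, 0]], [[0, 0, 0], [0, 0, 0]], [[0, 0, 0], [0, 0, 0]], [[0, 0, 0], [0, 0, 0]], [[0, 0, 0], [0, 0, 0]]], fingers=0.65)

```text
clock: 12.3
tool_pos: [0.5029, -0.1968, 0.1102]
eef_rot: [0.992, 0.123, 0.0, 0.0]
contact_force: [0.2, -0.1, -0.4]
opening: 0.65
finger_force: 0.0
```

Call:
step_arm(increments=[[[0, 0, 0.5], [0, 0, 0]], [[0, 0, 1], [0, 0, 0]], [[0, 0, 1.5], [0, 0, 0]], [[0, 0, 2], [0, 0, 0]], [[0, 0, 2], [0, 0, 0]], [[0, 0, 2], [0, 0, 0]], [[0, 0, 2], [0, 0, 0]], [[0, 0, 1], [0, 0, 0]], [[0, 0, 0], [0, 0, 0]], [[0, 0, 0], [0, 0, 0]]])

```text
clock: 13.3
tool_pos: [0.5025, -0.1968, 0.23]
eef_rot: [0.992, 0.123, -0.0, -0.0]
contact_force: [-0.4, 0.5, 0.3]
opening: 0.649
finger_force: 0.0
```

```bash
python3 - <<'E'
from h import *
s=r.get_state(); print(s["tool_pos"],s["eef_rot"],s["opening"],s["finger_force"],s["contact_force"])
p,d=snap("scene")
q=p[90:270,60:300]; cv2.imwrite("pics/s3.png",cv2.cvtColor(cv2.resize(q,None,fx=3,fy=3),cv2.COLOR_RGB2BGR))
E
```

```text
[ 0.50250379 -0.19684329  0.23000156] [ 9.92440350e-01  1.22727735e-01 -2.34081471e-04 -1.20373570e-05] 0.6488041637134713 0.0 [-0.39072896  0.54366715  0.30648381]
```

View pics/s3.png

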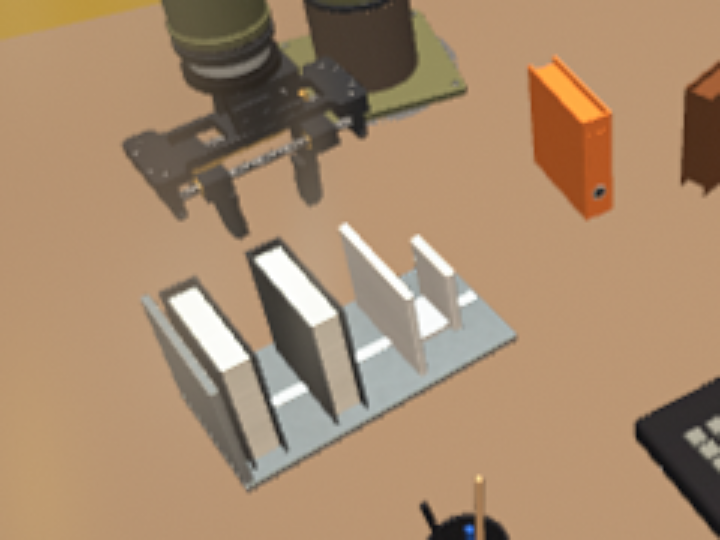

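The binder stands upright on the base and is released. Next I'll close the fingers, turn 90° so the body clears the stop plate, and go outside the tab.

Call:
step_arm(increments=[[[-0.4, 1.8, 0], [0, 0, 7]], [[-0.4, 1.8, 0], [0, 0, 7]], [[-0.4, 1.8, 0], [0, 0, 7]], [[-0.4, 1.8, 0], [0, 0, 7]], [[-0.4, 1.8, 0], [0, 0, 7]], [[-0.4, 1.8, 0], [0, 0, 7]], [[-0.5, 1.8, 0], [0, 0, 7]], [[-0.5, 1.8, 0], [0, 0, 7]], [[-0.5, 1.8, 0], [0, 0, 7]], [[-0.5, 1.8, 0], [0, 0, 7]]], fingers=0, grip_force=20)

```text
clock: 14.35
tool_pos: [0.458, -0.0162, 0.2293]
eef_rot: [0.741, 0.672, -0.001, -0.001]
contact_force: [0.2, -0.3, 0.0]
opening: 0.009
finger_force: 0.0
```

Call:
step_arm(increments=[[[0, 0.2, 0], [0, 0, 7]], [[0, 0, 0], [0, 0, 7]], [[0, 0, 0], [0, 0, 6]], [[0, 0, 0], [0, 0, 0]], [[0, 0, 0], [0, 0, 0]], [[0, 0, 0], [0, 0, 0]], [[0, 0, 0], [0, 0, 0]], [[0, 0, 0], [0, 0, 0]], [[0, 0, 0], [0, 0, 0]], [[0, 0, 0], [0, 0, 0]]])

```text
clock: 15.35
tool_pos: [0.4589, -0.0148, 0.2303]
eef_rot: [0.615, 0.789, 0.0, 0.0]
contact_force: [0.5, -0.1, -0.1]
opening: 0.005
finger_force: 0.0
```

```bash
python3 - <<'E'
from h import *
s=r.get_state(); print(s["tool_pos"],s["eef_rot"],s["opening"],s["q"])
x=s["tool_pos"][:2]*1000;print("rack x,s",x@[.9703,.2419]-440.3,x@[-.2419,.9703])
E
```

```text
[ 0.45885936 -0.01483143  0.23027244] [6.14990365e-01 7.88534619e-01 2.48011980e-05 6.52960855e-05] 0.005290678723455838 [ 0.3633472   0.5550566  -0.66453786  2.04285441  0.51966159  0.71363669
 -0.38617182]
rack x,s 1.343517583223388 -125.38902002778958
```

Call:
step_arm(increments=[[[0, 0, -1], [0, 0, 0]], [[0, 0, -2], [0, 0, 0]], [[0, 0, -3], [0, 0, 0]], [[0, 0, -3], [0, 0, 0]], [[0, 0, -3], [0, 0, 0]], [[0, 0, -3], [0, 0, 0]], [[0, 0, -1.5], [0, 0, 0]], [[0, 0, -1], [0, 0, 0]], [[0, 0, 0], [0, 0, 0]], [[0, 0, 0], [0, 0, 0]]])

```text
clock: 16.35
tool_pos: [0.4586, -0.0147, 0.055]
eef_rot: [0.615, 0.789, -0.0, -0.0]
contact_force: [0.5, 0.7, 0.2]
opening: 0.007
finger_force: 0.0
```

Call:
step_arm(increments=[[[0.12, -0.49, 0], [0, 0, 0]], [[0.12, -0.49, 0], [0, 0, 0]], [[0.12, -0.49, 0], [0, 0, 0]], [[0.12, -0.49, 0], [0, 0, 0]], [[0.12, -0.49, 0], [0, 0, 0]], [[0.12, -0.49, 0], [0, 0, 0]], [[0.12, -0.49, 0], [0, 0, 0]], [[0.12, -0.49, 0], [0, 0, 0]], [[0.12, -0.49, 0], [0, 0, 0]], [[0.12, -0.49, 0], [0, 0, 0]]])

```text
clock: 17.35
tool_pos: [0.471, -0.064, 0.0553]
eef_rot: [0.615, 0.789, 0.0, -0.0]
contact_force: [-1.4, 2.1, 2.8]
opening: 0.004
finger_force: 1.6
```

Call:
step_arm(increments=[[[0.12, -0.49, 0], [0, 0, 0]], [[0.12, -0.49, 0], [0, 0, 0]], [[0.12, -0.49, 0], [0, 0, 0]], [[0.12, -0.49, 0], [0, 0, 0]], [[0.1, -0.4, 0], [0, 0, 0]], [[0.1, -0.4, 0], [0, 0, 0]], [[0.1, -0.4, 0], [0, 0, 0]], [[0.1, -0.4, 0], [0, 0, 0]], [[0.1, -0.4, 0], [0, 0, 0]], [[0.1, -0.4, 0], [0, 0, 0]]])

```text
clock: 18.35
tool_pos: [0.4816, -0.107, 0.0553]
eef_rot: [0.615, 0.789, 0.0, -0.0]
contact_force: [-0.3, 4.8, 1.7]
opening: 0.001
finger_force: 2.5
```

```bash
python3 - <<'E'
from h import *
s=r.get_state();x=s["tool_pos"][:2]*1000;print("rack x,s",x@[.9703,.2419]-440.3,x@[-.2419,.9703],s["contact_force"])
p,d=snap("scene")
q=p[90:270,60:300]; cv2.imwrite("pics/s4.png",cv2.cvtColor(cv2.resize(q,None,fx=3,fy=3),cv2.COLOR_RGB2BGR))
E
```

```text
rack x,s 1.1470501105643507 -220.36222214054894 [-0.29235218  4.80169039  1.72906793]
```

View pics/s4.png

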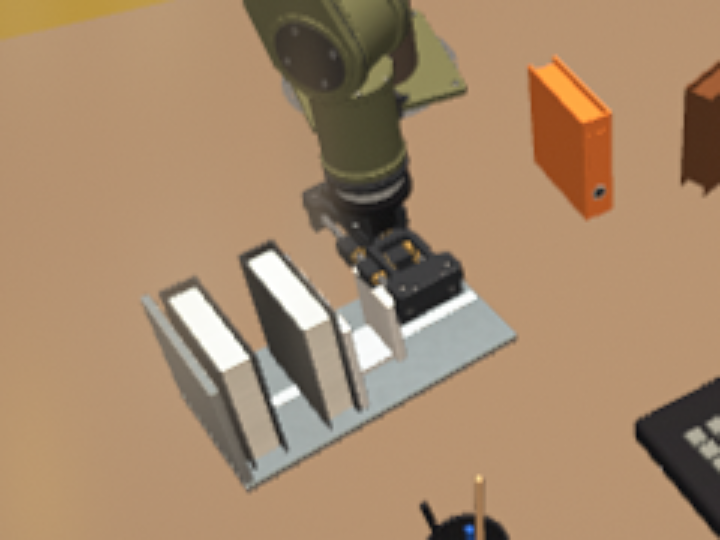

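The stop is flush against the binder and pushing it upright. I'll continue slowly.

Call:
step_arm(increments=[[[0.1, -0.39, 0], [0, 0, 0]], [[0.1, -0.39, 0], [0, 0, 0]], [[0.1, -0.39, 0], [0, 0, 0]], [[0.1, -0.39, 0], [0, 0, 0]], [[0.1, -0.39, 0], [0, 0, 0]], [[0.1, -0.39, 0], [0, 0, 0]], [[0.1, -0.39, 0], [0, 0, 0]], [[0.1, -0.39, 0], [0, 0, 0]], [[0.1, -0.39, 0], [0, 0, 0]], [[0, 0, 0], [0, 0, 0]]])

```text
clock: 19.4
tool_pos: [0.4905, -0.1429, 0.0552]
eef_rot: [0.615, 0.788, -0.0, -0.0]
contact_force: [0.0, 3.6, 2.4]
opening: 0.007
finger_force: 1.4
```

Call:
step_arm(increments=[[[0.05, -0.15, 0], [0, 0, 0]], [[0.03, -0.15, 0], [0, 0, 0]], [[0.03, -0.15, 0], [0, 0, 0]], [[0.03, -0.1, 0], [0, 0, 0]], [[0.03, -0.1, 0], [0, 0, 0]], [[0.03, -0.1, 0], [0, 0, 0]], [[0.03, -0.1, 0], [0, 0, 0]], [[0, 0, 0], [0, 0, 0]], [[0, 0, 0], [0, 0, 0]], [[0, 0, 0], [0, 0, 0]]])

```text
clock: 20.4
tool_pos: [0.4921, -0.1494, 0.0552]
eef_rot: [0.614, 0.789, 0.0, -0.001]
contact_force: [-1.7, 6.6, 3.9]
opening: 0.004
finger_force: 3.6
```

Call:
step_arm(increments=[[[0.03, -0.1, 0], [0, 0, 0]], [[0.02, -0.1, 0], [0, 0, 0]], [[0.03, -0.1, 0], [0, 0, 0]], [[0.02, -0.1, 0], [0, 0, 0]], [[0.03, -0.1, 0], [0, 0, 0]], [[0, 0, 0], [0, 0, 0]], [[0, 0, 0], [0, 0, 0]], [[0, 0, 0], [0, 0, 0]], [[0, 0, 0], [0, 0, 0]], [[0, 0, 0], [0, 0, 0]]])

```text
clock: 21.4
tool_pos: [0.4932, -0.1541, 0.0552]
eef_rot: [0.614, 0.789, 0.0, -0.001]
contact_force: [-2.0, 7.6, 3.7]
opening: 0.006
finger_force: 3.9
```

Call:
step_arm(increments=[[[0.03, -0.1, 0], [0, 0, 0]], [[0.02, -0.1, 0], [0, 0, 0]], [[0.03, -0.1, 0], [0, 0, 0]], [[0.02, -0.1, 0], [0, 0, 0]], [[0, 0, 0], [0, 0, 0]], [[0, 0, 0], [0, 0, 0]], [[0, 0, 0], [0, 0, 0]], [[0, 0, 0], [0, 0, 0]], [[0, 0, 0], [0, 0, 0]], [[0, 0, 0], [0, 0, 0]]])

```text
clock: 22.4
tool_pos: [0.4932, -0.1541, 0.0552]
eef_rot: [0.613, 0.79, 0.002, -0.004]
contact_force: [-6.2, 15.2, 7.2]
opening: 0.006
finger_force: 8.1
```

The stop no longer moves and the force has risen to 16 N, so the row is snug. I'll back off and lift.

Call:
step_arm(increments=[[[-0.05, 0.2, 0], [0, 0, 0]], [[-0.05, 0.2, 0], [0, 0, 0]], [[-0.1, 0.4, 0], [0, 0, 0]], [[-0.2, 0.8, 0], [0, 0, 0]], [[-0.2, 1, 0], [0, 0, 0]], [[-0.3, 1.2, 0], [0, 0, 0]], [[-0.3, 1.2, 0], [0, 0, 0]], [[0, 0, 0], [0, 0, 0]], [[0, 0, 1], [0, 0, 0]], [[0, 0, 2], [0, 0, 0]]])

```text
clock: 23.4
tool_pos: [0.4825, -0.1108, 0.0851]
eef_rot: [0.615, 0.788, -0.001, -0.001]
contact_force: [0.1, 0.4, 0.1]
opening: 0.011
finger_force: 0.0
```

Call:
step_arm(increments=[[[0, 0, 3], [0, 0, 0]], [[0, 0, 3], [0, 0, 0]], [[0, 0, 3], [0, 0, 0]], [[0, 0, 3], [0, 0, 0]], [[-0.5, 2, 2], [0, 0, 0]], [[-0.5, 2.5, 0], [0, 0, 0]], [[-0.5, 2.5, 0], [0, 0, 0]], [[-0.5, 2.5, 0], [0, 0, 0]], [[0, 1, 0], [0, 0, 0]], [[0, 0, 0], [0, 0, 0]]])

```text
clock: 24.4
tool_pos: [0.4636, -0.0045, 0.2258]
eef_rot: [0.614, 0.789, 0.0, 0.0]
contact_force: [1.3, 0.2, -0.4]
opening: 0.006
finger_force: 0.0
```

```bash
python3 - <<'E'
from h import *
s=r.get_state(); print(s["tool_pos"],s["contact_force"])
p,d=snap("top");P=pts("top",d);p=p.astype(int);br=p.min(-1)
v,u=np.mgrid[:384,:512];z=np.where(d>0,P[...,2],0)
c=rect("top",(u>345)&(u<395)&(v>165)&(v<250)&(br>150)&(z>.12),.147,"filed pages");print(np.array(c)@[.9703,.2419]-440.3,np.array(c)@[-.2419,.9703])
L,lab,st,ce=cv2.connectedComponentsWithStats(((u>300)&(u<395)&(v>165)&(v<250)&(br>150)&(z>.1)).astype(np.uint8))
for i in range(1,L):
    if st[i,4]>40:
        c=cast("top",[ce[i]],.147)[0]*1000; print(st[i],c,c@[.9703,.2419]-440.3,c@[-.2419,.9703])
print(z.max() if 0 else "")
q,_=snap("scene"); a=cv2.resize(q[90:270,60:300],None,fx=2,fy=2); b=cv2.resize(p[165:260,260:400].astype(np.uint8),None,fx=2,fy=2)
o=np.zeros((360,480+280,3),np.uint8); o[:,:480]=a;o[:190,480:]=b
cv2.imwrite("pics/f.png",cv2.cvtColor(o,cv2.COLOR_RGB2BGR))
E
```

```text
[ 0.4635753  -0.00452936  0.22583909] [ 1.2768748   0.19018448 -0.39640547]
filed pages 329 rect [ 517.4 -250. ] [113.   28.5] 14.2 mean [ 517.1 -250.4]
   long axis deg 14.1 sizes [ 26.1 110. ]
1.1999939178467116 -367.7691431915283
[366 184  17  38 321] [ 524.74774529 -285.64215648] -0.23410039689588302 -404.0950640170936
[347 187  13  43 120] [ 509.15129852 -223.21530914] -0.26627832484831515 -339.749513572622
[354 187  17  38 329] [ 517.06152401 -250.41760987] 0.8287769177143787 -368.05738951429765
```

View pics/f.png

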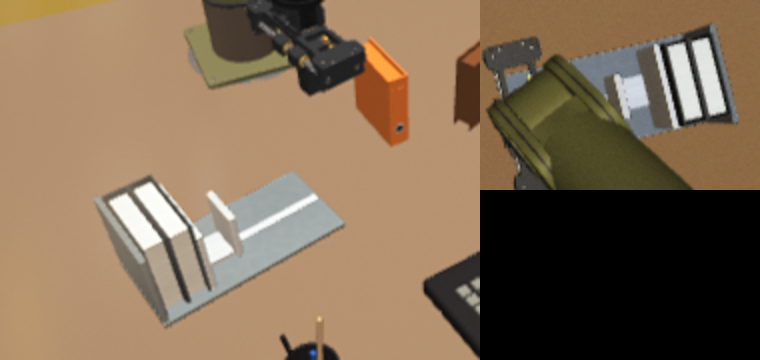

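Both binders stand 36 mm apart centre to centre. They are snug between the wall and the stop, centred and square, and the gripper is clear.

```bash
python3 -c "
from plant import r
print(r.finish_job())"
```

```text
the job is handed in; nothing more can be done
None
```

The binder stands upright, square and released in the rack beside the filed binder, the end stop is pushed up snug, and the job is handed in (no verdict was returned); the arm never went near the shorter book after the binder was lifted.

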